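Set the iris lever of the slide-viewing lamp

TASK

On the slide-viewing lamp, push the iris lever by its upright tab all the way round to the stop block, then push it back until its pointer lines up with the one long mark on the scale, leave it there and move clear. Only push the tab from the side with the fingers, never pinch it, and leave the tube rack, the jar and the slide box where they stand.

Things in the scene. Friction and masses are not known exactly. Their poses are not given: they have to be found in the camera images.
- iris_lever (a joint): angle of the iris ring and its lever (rad) about the vertical axis through point iris_centre. 0 = lever points to the lamp's own front (-x of body lamp, about towards the robot); it grows counter-clockwise seen from above (from the front round to the lamp's -y side). Range -1.2 to +1.2; at +1.2 the lever lies against the stop block. It has dry friction (about 1.5 N at the tab) and stays where it is left.
- iris_centre (a point): centre of the iris ring's top face, 72 mm above the table, on the axis of rotation. The dark ring is 148 mm across and 18 mm thick, with a white window 108 mm across flush in its top; nothing stands on it.
- tab_centre (a point): centre of the lever's upright tab, 90 mm from the axis: a dark steel plate 20 mm long radially, 12 mm thick in the direction of travel, 45 mm tall, from 71 to 116 mm above the table. It stands on a horizontal arm 10 mm wide whose top is 71 mm above the table. x runs from pointer to axis, so -x points radially outward; +y is the side away from the stop block.
- tab_stop_side: the half of the tab (20 x 6 x 45 mm) on the side of the stop block; origin at its middle, 3 mm from point tab_centre. Push here to move the lever away from the stop.
- tab_far_side: the half of the tab (20 x 6 x 45 mm) on the side away from the stop block; origin at its middle, 3 mm from point tab_centre. Push here to move the lever to the stop.
- pointer_tip (a point): end of the thin pointer (3 mm wide) that runs out from the arm, 108 mm from the axis, 59 mm above the table; same radial line as the tab.
- long_mark (a point): point on the scale's one long mark (5 mm wide, 24 mm long, radial, black on the aluminium scale disc) at 108 mm from the axis, 55 mm above the table, where the pointer tip must stand. The ten other marks are thin and 9 mm long, five either side, 11 degrees apart (21 mm at the pointer).
- lamp: the lamp's fixed white housing, 270 x 270 x 50 mm, origin under its centre on the table, -x its front. On it lies the fixed aluminium scale disc (260 mm across, top 54 mm above the table). The stop block is a small dark block (20 x 26 mm, 88 mm from the axis, top 72 mm above the table, so lower than the tab) beside the lever's path at its counter-clockwise end; fingertips 76 mm or more above the table pass over it.
- tube_rack: bystander: loose white tube rack 120 x 80 mm with purple-capped tubes, 105 mm tall overall; origin under its centre.
- stain_jar: bystander: loose amber jar, 60 mm across, 85 mm tall; origin under its centre.
- slide_box: bystander: loose grey slide box 85 x 50 x 35 mm; origin under its centre.

How it is judged:
By the outcome, as a careful person would: the job done as asked, in the order asked, and still so for the second after the job is handed in, with the robot touching nothing.
It also fails if it takes over 51 s, if anything falls off the work surface, if the arm or the gripper's body presses on something with over 40 N, if the wrist force passes 120 N, or if a joint passes its speed limit or range.

ROBOT

A 6-joint arm with a two-finger parallel gripper is mounted at the origin on the work surface. World frame = base frame: x ahead of the robot, y to its left, z up, the work surface at z = 0. Lengths are in m, angles in rad, forces in N, time in s.
With the tool pointing down it reaches from about 0.3 to 0.775 m from the base axis. Payload 14.6 kg.
Tool frame: the origin (TCP) lies midway between the tips of the shut fingers; the grasp point (between the pads) lies 19 mm behind it (ctrl.hold_point_z is the distance from the TCP to the grasp point, in m); z points along the fingers, x is the direction in which the jaws open and shut, and the axes are right-handed (so a half turn about z gives the same grasp; the last joint's range is limited). The gripper opens to 94 mm and grips with 3 to 60 N. Pads are 16 mm wide; open, the fingers measure 119 mm over their backs; the gripper's body (75 mm by 177 mm) begins 78 mm behind the grasp point.
Start: joints at [-1.38, 0.3, 1.521, -0, 1.321, -0.067], TCP at [0.14, -0.532, 0.205] pointing down, gripper open.
Joint ranges: [-3.03, 3.03], [-0.79, 2.21], [0.23, 2.52], [-1.04, 4.18], [0, 3.07], [-2.55, 2.55]. Speed limits (rad/s): [2.22, 2.22, 2.57, 3.14, 3.14, 3.14].

INTERFACE

Orientations are given as [roll, pitch, yaw] about the fixed x, y, z axes, in that order (R = Rz(yaw) Ry(pitch) Rx(roll)).
In Python, from station import ctrl, viewer, ticket, nets gives the robot as it stands.
- The arm moves only by the tool carry_out, never from a script. Its argument "commands" is one flat list of numbers, 7 for each row, row after row: the closure, from -1 (fully open) to 1 (shut), so that 0 is half open, then the shift along the world's x, y, z in cm, then the turn, a rotation vector about the world's x, y, z in rad. In form: [gripper, tx, ty, tz, ax, ay, az, gripper, tx, ty, tz, ax, ay, az, ...]. A call has 1 to 12 rows; each row is the pose to reach, as a shift and turn from the pose measured when the call began; what a row does not reach only later rows make up. A row lasts 1/12 s, in which the tool goes at most 41.7 mm and 7.16 degrees, less where a joint would pass 70% of its speed; a pose out of reach is approached as far as the arm can. A call with a gripper value outside its range is refused whole. The fingers move at their own pace and stop on an object; "force" is the grip in N (left out, the last holds). Time passes only in rows, so rows that repeat a pose let the fingers close. It gives the time, the measured TCP pose, the force and the opening at its end, in the units of the state.
- ctrl.get_obs(): the state, without advancing time (a new reading comes with each control period).
- viewer.camera(name): name is "side" or "top"; returns (picture, depth): 384x512x3 uint8, blue, green, red; 384x512 float32, m along the optical axis (not along the pixel's ray), 0 where there is no reading.
- viewer.camera_info(name): a dict with "fx", "fy", "cx", "cy" (pixels), "D" ([k1, k2, p1, p2, k3] as OpenCV has them; the pictures are not rectified), "R" (3x3) and "t" (3): a world point X has camera coordinates R X + t. Camera axes: x right, y down, z forward; pixel columns grow to the right and rows downward; lengths in m; the calibration is good to about 2 mm. A picture is of the moment at which its call begins. camera_info takes no time and is no camera call.
- ticket.hand_in(): hands the job in, once; it reports no verdict.
Trained networks look in the newest picture that a camera, given by its name, has taken for a name from the list of things; names that differ only in an ending like _2 or _b are one class to them, and where a whole thing is asked for, a point or a joint stands for the part that bears it (a point fixed in the world has none). Each returns a list of dicts, best first, with "confidence" (0 to 1); they miss things now and then, are a little off and sometimes report something else, mostly with a low value. They report only what shows in the picture. A call takes as long as a camera call.
- nets.silhouettes(camera, thing): "region" (384x512 bool, what is visible of it) and "extent" ([left, top, right, bottom] in pixels, round what is visible of it).
The state is a dict: "time_s": time; "qpos": joint angles; "joint_vel": joint speeds; "tau": joint torques, N m; "ee_pos": TCP position; "eef_rot": TCP orientation; "force": force on the tool from outside, world axes, zero at the start; "moment": the same for the moment, N m; "grip_width": finger opening in m.
Only numpy, scipy, OpenCV 4.12 (cv2) and the standard library are available. Lean on these libraries where they do the work, as an engineer would, in place of code of your own. Each camera call takes 0.05 s, during which the arm holds its last target. There are 200 camera calls.

## Working session

There is one attempt and no reset: what is moved stays moved. The work goes in short steps, Python scripts to look and compute and a tool call to move; the robot and the scene stay as the last step left them, time stands still between calls to the robot, and variables do not carry over. Pictures are saved under pics/ and viewed, about 8 in all and at most 12, crops included, and the job is handed in when it is done.

Besides the shell and the picture viewer there is one more tool, called after "Request:" in YAML: its name, and indented under it one key for each argument. carry_out: Moves the arm, as the interface text tells. Its arguments: {"type":"object","properties":{"commands":{"type":"array","items":{"type":"number"}},"force":{"type":"number"}},"required":["commands"]}

```bash
mkdir -p pics
python3 - <<'E'
from station import ctrl, viewer, nets
import cv2,numpy as np
for c in("top","side"):
    p,d=viewer.camera(c); cv2.imwrite(f"pics/{c}0.png",p); np.savez(f"{c}0.npz",p=p,d=d)
    i=viewer.camera_info(c); print(c,{k:np.round(v,4).tolist() for k,v in i.items()})
    for t in("iris_lever","lamp","tube_rack","stain_jar","slide_box","long_mark","tab_centre","pointer_tip","tab_far_side"):
        print(t,[(round(r["confidence"],2),r["extent"],int(r["region"].sum())) for r in nets.silhouettes(c,t)][:2])
o=ctrl.get_obs();print(o)
E
```

```text
top {'fx': 357.9198, 'fy': 357.9198, 'cx': 254.7194, 'cy': 188.8755, 'D': [0.0144, 0.0, 0.0, 0.0, 0.0], 'R': [[-0.0202, -0.9998, 0.0024], [-0.9934, 0.0198, -0.1125], [0.1125, -0.0046, -0.9936]], 't': [0.0484, 0.6126, 0.9346]}
iris_lever [(0.83, [265.5, 179.3, 320.6, 245.5], 2589)]
lamp [(0.62, [236.5, 149.9, 353.9, 268.7], 5306)]
tube_rack [(0.65, [178.2, 208.9, 220.7, 256.4], 1370)]
stain_jar [(0.69, [371.5, 211.8, 404.4, 233.2], 614)]
slide_box [(0.6, [364.8, 148.3, 388.8, 185.5], 712)]
long_mark [(0.83, [243.0, 158.3, 342.1, 258.0], 4687)]
tab_centre [(0.69, [265.7, 178.4, 325.7, 248.7], 2634)]
pointer_tip [(0.86, [264.7, 182.5, 323.3, 248.3], 2566)]
tab_far_side []
side {'fx': 409.4836, 'fy': 409.4836, 'cx': 261.7743, 'cy': 194.3923, 'D': [-0.0601, 0.0, 0.0, 0.0, 0.0], 'R': [[0.9595, -0.2807, 0.024], [-0.1296, -0.5154, -0.8471], [0.2501, 0.8097, -0.5309]], 't': [-0.5713, 0.1694, 0.7166]}
iris_lever [(0.7, [334.4, 315.9, 397.4, 361.6], 2359), (0.57, [198.9, 209.9, 293.2, 264.2], 3842)]
lamp [(0.8, [166.2, 195.0, 350.5, 330.0], 9665)]
tube_rack [(0.96, [172.3, 148.4, 235.1, 213.3],
[... 379 characters left out ...]
 3), (0.29, [202.8, 222.0, 212.0, 248.2], 240)]
{'time_s': 1.0, 'qpos': array([-1.37959091e+00,  2.99913095e-01,  1.52101763e+00,  1.39421181e-05,
        1.32069739e+00, -6.66128779e-02]), 'joint_vel': array([-0.00077758,  0.00216852, -0.00059447,  0.0015766 ,  0.00060702,
       -0.00087161]), 'tau': array([ 2.65941253e-04, -5.31662357e+01, -3.52918160e+01,  7.08602602e-02,
        2.12646596e-02, -6.17598857e-05]), 'ee_pos': array([ 0.14022508, -0.53180714,  0.20543093]), 'eef_rot': array([-3.14157682e+00,  3.44784818e-05, -1.31298148e+00]), 'force': array([ 0.19216838,  0.26759597, -0.90362718]), 'moment': array([-0.00327083, -0.04112856, -0.03521499]), 'grip_width': 0.09408931943598306}
```

View crops.

```bash
cat > h.py <<'E'
import numpy as np,cv2
from station import viewer
def proj(c,X):
    i=viewer.camera_info(c); K=np.array([[i["fx"],0,i["cx"]],[0,i["fy"],i["cy"]],[0,0,1.]])
    return cv2.projectPoints(np.atleast_2d(np.float64(X)),cv2.Rodrigues(np.array(i["R"]))[0],np.float64(i["t"]),K,np.float64(i["D"]))[0][:,0]
def back(c,uv,z):
    i=viewer.camera_info(c); K=np.array([[i["fx"],0,i["cx"]],[0,i["fy"],i["cy"]],[0,0,1.]]);R=np.array(i["R"]);t=np.array(i["t"])
    n=cv2.undistortPoints(np.float64(uv).reshape(-1,1,2),K,np.float64(i["D"]))[:,0]
    r=np.c_[n,np.ones(len(n))]@R; C=-R.T@t
    return C+r*((z-C[2])/r[:,2])[:,None]
def ortho(c,p,z,cx,cy,half=.15,px=600):
    # up = +x world, left = +y
    g=np.linspace(half,-half,px); Y,X=np.meshgrid(cy+g,cx+g)[0:2]
    m=proj(c,np.c_[X.ravel(),Y.ravel(),np.full(X.size,z)]).reshape(px,px,2).astype(np.float32)
    return cv2.remap(p,m[...,0],m[...,1],cv2.INTER_CUBIC)
E
python3 - <<'E'
from h import *
for c,e in(("top",[236.5,149.9,353.9,268.7]),("side",[166,195,350,330])):
    print(c,back(c,[[(e[0]+e[2])/2,(e[1]+e[3])/2]],.05))
e=back("top",[[199.5,232],[388,222],[377,167]],.05);print(e)
t=cv2.imread("pics/top0.png");s=cv2.imread("pics/side0.png")
a=cv2.resize(t[130:290,160:420],None,fx=3,fy=3,interpolation=cv2.INTER_CUBIC);cv2.imwrite("pics/topc.png",a)
b=cv2.resize(s[140:384,150:410],None,fx=2.4,fy=2.4,interpolation=cv2.INTER_CUBIC);cv2.imwrite("pics/sidec.png",b)
E
```

```text
top [[ 0.55512837 -0.06987976  0.05      ]]
side [[ 0.55017089 -0.12637284  0.05      ]]
[[ 0.50061876  0.18342126  0.05      ]
 [ 0.51690208 -0.31295985  0.05      ]
 [ 0.66412067 -0.29270363  0.05      ]]
```

View pics/topc.png

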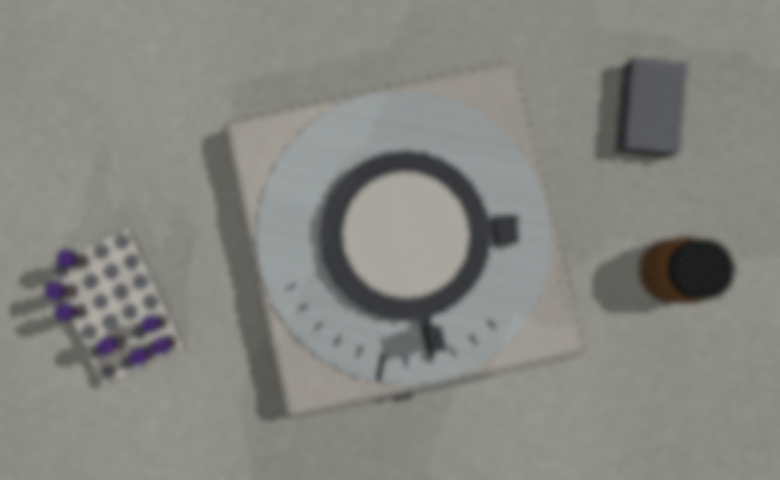

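View pics/sidec.png

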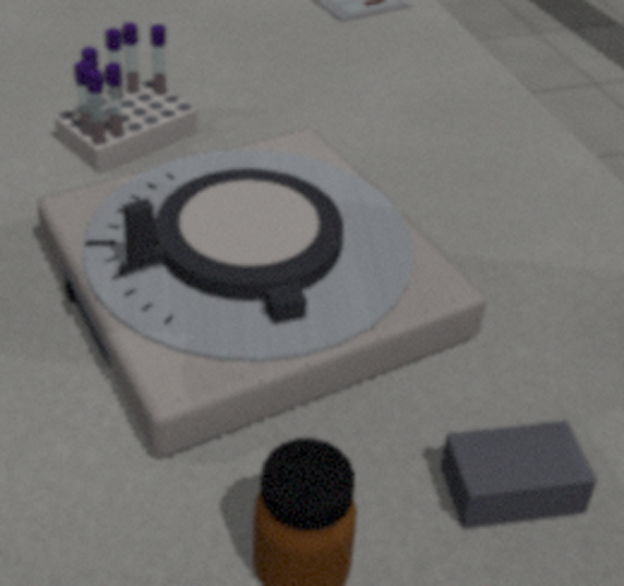

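```bash
cat >> h.py <<'E'
def window(c,p,guess=(.553,-.086)):
    o=ortho(c,p,.072,*guess); g=cv2.GaussianBlur(o,(5,5),0)
    b=(g.astype(int).sum(2)>360).astype(np.uint8)
    n,l,st,ce=cv2.connectedComponentsWithStats(b); k=l[300,300]; m=(l==k).astype(np.uint8)
    cs=max(cv2.findContours(m,cv2.RETR_EXTERNAL,cv2.CHAIN_APPROX_NONE)[0],key=len)
    (x,y),ax,_=cv2.fitEllipse(cs); h=.15; s=.3/599
    return np.array([guess[0]+h-y*s, guess[1]+h-x*s]),np.array(ax)*s
def polar(c,p,z,ctr,r,degs):
    # angle phi from -x direction, CCW from above (world)
    R,A=np.meshgrid(r,np.radians(degs),indexing="ij")
    X=np.c_[(ctr[0]-R*np.cos(A)).ravel(),(ctr[1]-R*np.sin(A)).ravel(),np.full(R.size,z)]
    m=proj(c,X).reshape(R.shape+(2,)).astype(np.float32)
    return cv2.remap(p,m[...,0],m[...,1],cv2.INTER_CUBIC)
E
python3 - <<'E'
from h import *
P=[]
for c in("top","side"):
    p=cv2.imread(f"pics/{c}0.png"); ctr,ax=window(c,p); print(c,ctr,ax)
    P.append(ctr)
    degs=np.arange(-90,110,.25)
    a=polar(c,p,.054,ctr,np.arange(.130,.07,-.0005),degs)
    b=polar(c,p,.116,ctr,np.arange(.120,.06,-.0005),degs)
    for im in(a,b):
        for k in range(-80,110,20): cv2.line(im,(int((k+90)*4),0),(int((k+90)*4),6),(0,0,255),1)
    P+= [a,b]
    pr=polar(c,p,.054,ctr,np.arange(.104,.112,.001),degs).sum(2).mean(0)
    d=cv2.GaussianBlur(pr.astype(np.float32)[None],(0,0),20)[0]-pr
    pk=[(float(degs[i]),int(d[i])) for i in range(8,len(d)-8) if d[i]==d[i-8:i+9].max() and d[i]>12]; print(pk)
cv2.imwrite("pics/polar.png",np.vstack([x for x in P if x.ndim==3]))
E
```

```text
top [ 0.55812341 -0.06649218] [0.10748017 0.10761694]
[(-67.0, 51), (-56.0, 61), (-44.75, 50), (-34.0, 62), (-22.75, 59), (-11.5, 118), (-1.0, 55), (10.25, 96), (21.0, 36), (32.0, 64), (43.25, 70)]
side [ 0.55834106 -0.06431713] [0.10506862 0.10562921]
[(-66.75, 78), (-55.5, 88), (-44.5, 39), (-34.25, 80), (-22.5, 55), (-11.25, 119), (-1.0, 41), (9.75, 101), (21.25, 82), (32.25, 82), (43.25, 98)]
```

View pics/polar.png

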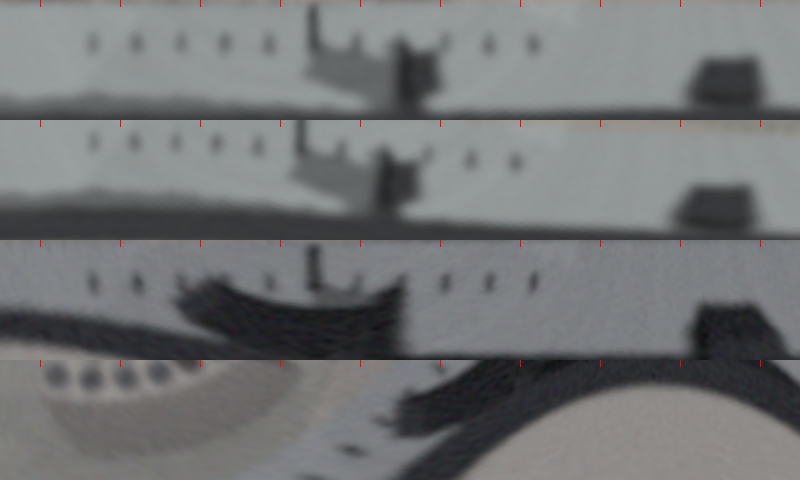

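```bash
cat >> h.py <<'E'
C=np.array([.5582,-.0655])
def rel(way,r=.09):
    """way: list of (L deg, tangential offset m, z) -> rows shift cm + yaw rad from the present pose"""
    from station import ctrl
    o=ctrl.get_obs(); p=o["ee_pos"]; y=o["eef_rot"][2]
    print("t",round(o["time_s"],2),"p",p.round(4),"yaw",round(np.degrees(y),1),"F",np.round(o["force"],1),"w",round(o["grip_width"],4))
    for L,off,z in way:
        a=np.radians(L); u=np.array([-np.cos(a),-np.sin(a)]); t=np.array([np.sin(a),-np.cos(a)])
        q=C+r*u+off*t
        print(L,"%.2f %.2f %.2f  %.3f"%(*(q-p[:2])*100,(z-p[2])*100,a-y))
E
python3 -c "
from h import *
rel([(10,-.035,.205),(10,-.035,.086)])"
```

```text
t 1.0 p [ 0.1402 -0.5318  0.2054] yaw -75.2 F [ 0.2  0.3 -0.9] w 0.0941
10 32.33 48.51 -0.04  1.488
10 32.33 48.51 -11.94  1.488
```

Request:
carry_out:
  commands: [1,3,4,0,0,0,0.1,1,6,9,0,0,0,0.22,1,9,13.5,0,0,0,0.34,1,12,18,0,0,0,0.46,1,14.5,22,0,0,0,0.58,1,17,26,0,0,0,0.7,1,20,30,0,0,0,0.82,1,22.5,34,0,0,0,0.94,1,25,38,0,0,0,1.06,1,28,42,0,0,0,1.18,1,30.5,46,0,0,0,1.3,1,32.3,48.5,0,0,0,1.4]
  force: 20

```text
time_s: 2.0
ee_pos: [0.4175, -0.1134, 0.2058]
eef_rot: [3.141, -0.001, 0.093]
force: [0.8, -1.8, -0.9]
grip_width: 0.0175
```

```bash
python3 -c "
from h import *
rel([(10,-.035,.205),(10,-.035,.088)])"
```

```text
t 2.0 p [ 0.4175 -0.1134  0.2058] yaw 5.3 F [ 0.8 -1.8 -0.9] w 0.0175
10 4.60 6.67 -0.08  0.081
10 4.60 6.67 -11.78  0.081
```

Request:
carry_out:
  commands: [1,2.3,3.3,0,0,0,0.04,1,4.6,6.7,0,0,0,0.08,1,4.6,6.7,0,0,0,0.08,1,4.6,6.7,0,0,0,0.08,1,4.6,6.7,-3,0,0,0.08,1,4.6,6.7,-6,0,0,0.08,1,4.6,6.7,-9,0,0,0.08,1,4.6,6.7,-11,0,0,0.08,1,4.6,6.7,-11.8,0,0,0.08,1,4.6,6.7,-11.8,0,0,0.08]

```text
time_s: 2.83
ee_pos: [0.4624, -0.0472, 0.0867]
eef_rot: [-3.141, 0.002, 0.172]
force: [-0.9, -0.1, -1.0]
grip_width: 0.0004
```

Run:
```python
from h import *
rel([(10,-.025,.088),(10,-.018,.088),(14,-.014,.088),(20,-.014,.088),(26,-.014,.088),(32,-.014,.088),(38,-.014,.088),(44,-.014,.088),(50,-.014,.088)])
p,_=viewer.camera("side"); q,_=viewer.camera("top")
cv2.imwrite("pics/c1.png",np.hstack([cv2.resize(p[150:300,150:350],None,fx=2,fy=2.,interpolation=2),cv2.resize(q[150:300,200:400],None,fx=2,fy=2.,interpolation=2)]))
```

```text
t 2.83 p [ 0.4624 -0.0472  0.0867] yaw 9.8 F [-0.9 -0.1 -1. ] w 0.0004
10 0.28 -0.93 0.13  0.003
10 0.40 -1.62 0.13  0.003
14 0.50 -2.65 0.13  0.073
20 0.64 -3.59 0.13  0.177
26 0.87 -4.52 0.13  0.282
32 1.20 -5.41 0.13  0.387
38 1.62 -6.27 0.13  0.492
44 2.13 -7.08 0.13  0.596
50 2.72 -7.83 0.13  0.701
```

View pics/c1.png

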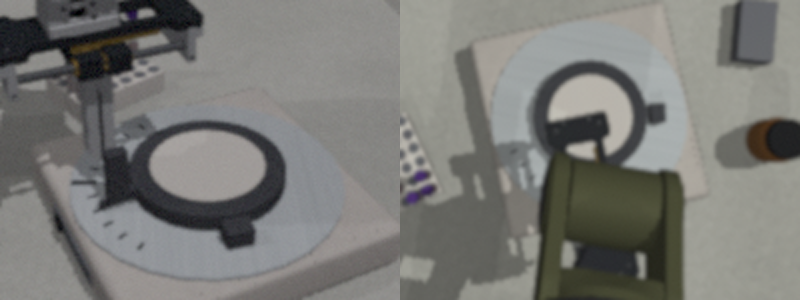

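The fingers stand upright beside the tab on the far side (side view, about (100,150)), with the lever not yet moved. I'll push now.

Request:
carry_out:
  commands: [1,0.3,-0.9,0.1,0,0,0,1,0.4,-1.6,0.1,0,0,0,1,0.45,-2.1,0.1,0,0,0.03,1,0.5,-2.65,0.1,0,0,0.07,1,0.57,-3.1,0.1,0,0,0.12,1,0.64,-3.6,0.1,0,0,0.18,1,0.87,-4.5,0.1,0,0,0.28,1,1.2,-5.4,0.1,0,0,0.39,1,1.6,-6.3,0.1,0,0,0.49,1,2.1,-7.1,0.1,0,0,0.6,1,2.7,-7.8,0.1,0,0,0.7,1,2.7,-7.8,0.1,0,0,0.7]

```text
time_s: 3.93
ee_pos: [0.4917, -0.1268, 0.0907]
eef_rot: [3.139, -0.002, 0.876]
force: [0.7, 0.4, 0.2]
grip_width: 0.0002
```

Run:
```python
from h import *
rel([(L,-.014,.088) for L in (54,58,62,66,70,72,74,76,77,78,80,82)])
```

```text
t 3.93 p [ 0.4917 -0.1268  0.0907] yaw 50.2 F [0.7 0.4 0.2] w 0.0002
54 0.22 -0.33 -0.27  0.067
58 0.69 -0.76 -0.27  0.137
62 1.19 -1.16 -0.27  0.206
66 1.71 -1.52 -0.27  0.276
70 2.25 -1.85 -0.27  0.346
72 2.53 -2.00 -0.27  0.381
74 2.82 -2.14 -0.27  0.416
76 3.11 -2.26 -0.27  0.451
77 3.26 -2.32 -0.27  0.468
78 3.41 -2.38 -0.27  0.486
80 3.70 -2.49 -0.27  0.520
82 4.01 -2.59 -0.27  0.555
```

Request:
carry_out:
  commands: [1,0.2,-0.3,-0.2,0,0,0.07,1,0.7,-0.75,-0.2,0,0,0.14,1,1.2,-1.15,-0.2,0,0,0.21,1,1.7,-1.5,-0.2,0,0,0.28,1,2.25,-1.85,-0.2,0,0,0.35,1,2.5,-2.0,-0.2,0,0,0.38,1,2.8,-2.15,-0.2,0,0,0.42,1,3.1,-2.25,-0.2,0,0,0.45,1,3.1,-2.25,-0.2,0,0,0.45,1,3.1,-2.25,-0.2,0,0,0.45]

```text
time_s: 4.77
ee_pos: [0.5228, -0.1495, 0.0891]
eef_rot: [3.138, -0.002, 1.322]
force: [-0.2, -0.1, 1.0]
grip_width: 0.0003
```

Run:
```python
from h import *
rel([(L,-.014,.088) for L in (76,77,78,79,80,81,82,83,84)])
p,_=viewer.camera("side"); q,_=viewer.camera("top")
cv2.imwrite("pics/c2.png",np.hstack([cv2.resize(p[150:300,150:350],None,fx=2,fy=2.,interpolation=2),cv2.resize(q[150:300,200:400],None,fx=2,fy=2.,interpolation=2)]))
```

```text
t 4.77 p [ 0.5228 -0.1495  0.0891] yaw 75.8 F [-0.2 -0.1  1. ] w 0.0003
76 0.01 0.01 -0.11  0.004
77 0.15 -0.05 -0.11  0.022
78 0.30 -0.11 -0.11  0.039
79 0.45 -0.17 -0.11  0.057
80 0.60 -0.22 -0.11  0.074
81 0.75 -0.27 -0.11  0.091
82 0.90 -0.32 -0.11  0.109
83 1.06 -0.36 -0.11  0.126
84 1.21 -0.40 -0.11  0.144
```

View pics/c2.png

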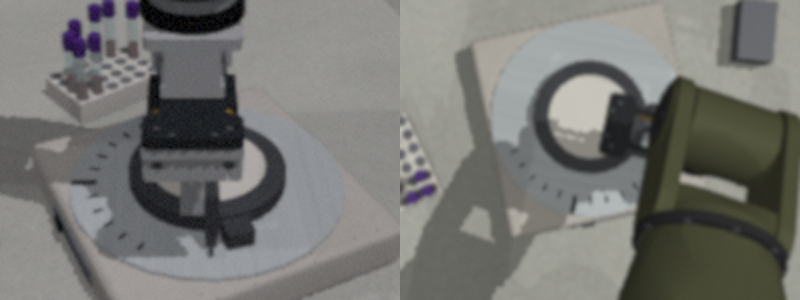

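The lever now stands just short of the stop block (side view, tab at about (212,215), block at (237,230)). I'll go on in small steps and watch the force.

Request:
carry_out:
  commands: [1,0.15,-0.05,-0.1,0,0,0.02,1,0.3,-0.1,-0.1,0,0,0.04,1,0.45,-0.15,-0.1,0,0,0.06,1,0.45,-0.15,-0.1,0,0,0.06,1,0.6,-0.2,-0.1,0,0,0.07,1,0.6,-0.2,-0.1,0,0,0.07]

```text
time_s: 5.37
ee_pos: [0.5282, -0.1512, 0.0879]
eef_rot: [3.14, -0.003, 1.394]
force: [-6.0, 0.7, 3.4]
grip_width: 0.0009
```

Request:
carry_out:
  commands: [1,0.1,-0.03,0,0,0,0.01,1,0.2,-0.05,0,0,0,0.02,1,0.2,-0.05,0,0,0,0.02,1,0.2,-0.05,0,0,0,0.02]

```text
time_s: 5.7
ee_pos: [0.5282, -0.1514, 0.0878]
eef_rot: [-3.137, -0.003, 1.414]
force: [-19.1, 2.4, 12.3]
grip_width: 0.0002
```

Run:
```python
from h import *
rel([(80.8,-.035,.088),(80.8,-.035,.14),(80.8,.035,.14),(80.8,.035,.088)])
```

```text
t 5.7 p [ 0.5282 -0.1514  0.0878] yaw 81.0 F [-19.1   2.4  12.3] w 0.0002
80.8 -1.90 0.27 0.02  -0.004
80.8 -1.90 0.27 5.22  -0.004
80.8 5.01 -0.85 5.22  -0.004
80.8 5.01 -0.85 0.02  -0.004
```

Request:
carry_out:
  commands: [1,-1,0.15,0,0,0,0,1,-1.9,0.3,0,0,0,0,1,-1.9,0.3,2.5,0,0,0,1,-1.9,0.3,5.2,0,0,0,1,-1.9,0.3,5.2,0,0,0,1,-1.9,0.3,5.2,0,0,0]

```text
time_s: 6.2
ee_pos: [0.5099, -0.1486, 0.141]
eef_rot: [-3.14, -0.002, 1.414]
force: [-0.2, -0.3, -0.6]
grip_width: 0.0009
```

Run:
```python
from h import *
rel([(80.8,.035,.14),(80.8,.035,.088)])
p,_=viewer.camera("side"); q,_=viewer.camera("top")
cv2.imwrite("pics/c3.png",np.hstack([cv2.resize(p[150:300,150:350],None,fx=2,fy=2.,interpolation=2),cv2.resize(q[150:300,200:400],None,fx=2,fy=2.,interpolation=2)]))
```

```text
t 6.2 p [ 0.5099 -0.1486  0.141 ] yaw 81.0 F [-0.2 -0.3 -0.6] w 0.0009
80.8 6.84 -1.13 -0.10  -0.004
80.8 6.84 -1.13 -5.30  -0.004
```

View pics/c3.png

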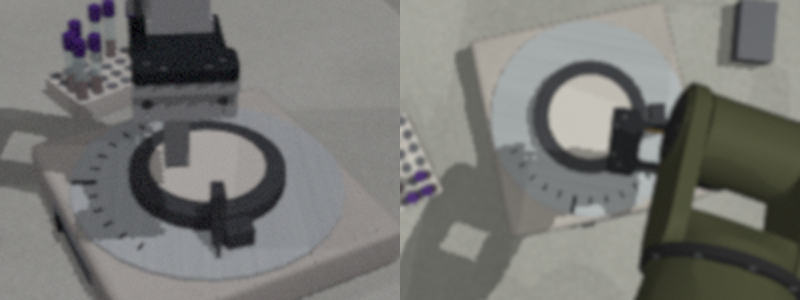

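The lever lies against the stop block (side view, tab at (217,215), touching the block at (237,230)), and the fingers are clear above it. Next I cross over to the other side of the tab.

Request:
carry_out:
  commands: [1,2.5,-0.4,0,0,0,0,1,5,-0.8,0,0,0,0,1,6.8,-1.1,0,0,0,0,1,6.8,-1.1,0,0,0,0,1,6.8,-1.1,0,0,0,0,1,6.8,-1.1,-2.5,0,0,0,1,6.8,-1.1,-4.5,0,0,0,1,6.8,-1.1,-5.3,0,0,0,1,6.8,-1.1,-5.3,0,0,0]

```text
time_s: 7.05
ee_pos: [0.5754, -0.1589, 0.084]
eef_rot: [-3.133, -0.004, 1.414]
force: [0.6, 0.0, 0.7]
grip_width: 0.0004
```

Run:
```python
from h import *
rel([(80.8,.025,.088),(80.8,.018,.088)]+[(L,.014,.088) for L in range(78,29,-5)])
```

```text
t 7.05 p [ 0.5754 -0.1589  0.084 ] yaw 81.0 F [0.6 0.  0.7] w 0.0004
80.8 -0.69 0.05 0.40  -0.004
80.8 -1.38 0.16 0.40  -0.004
78 -2.22 0.24 0.40  -0.053
73 -3.01 0.32 0.40  -0.140
68 -3.79 0.47 0.40  -0.227
63 -4.56 0.68 0.40  -0.315
58 -5.30 0.96 0.40  -0.402
53 -6.02 1.31 0.40  -0.489
48 -6.70 1.71 0.40  -0.576
43 -7.35 2.17 0.40  -0.664
38 -7.95 2.69 0.40  -0.751
33 -8.51 3.26 0.40  -0.838
```

Request:
carry_out:
  commands: [1,-0.7,0.05,0.4,0,0,0,1,-1.4,0.15,0.4,0,0,0,1,-1.8,0.2,0.4,0,0,-0.03,1,-2.2,0.25,0.4,0,0,-0.05,1,-2.6,0.3,0.4,0,0,-0.1,1,-3,0.3,0.4,0,0,-0.14,1,-3.8,0.45,0.4,0,0,-0.23,1,-4.55,0.7,0.4,0,0,-0.31,1,-5.3,0.95,0.4,0,0,-0.4,1,-6,1.3,0.4,0,0,-0.49,1,-6.7,1.7,0.4,0,0,-0.58,1,-7.3,2.15,0.4,0,0,-0.66]

```text
time_s: 8.05
ee_pos: [0.5021, -0.1375, 0.0891]
eef_rot: [-3.135, -0.005, 0.749]
force: [2.4, -0.4, 0.2]
grip_width: 0.0007
```

Run:
```python
from h import *
rel([(L,.014,.088) for L in (43,38,33,28,23,18,13,8,5,2,0,-2,-4)])
```

```text
t 8.05 p [ 0.5021 -0.1375  0.0891] yaw 42.9 F [ 2.4 -0.4  0.2] w 0.0007
43 -0.02 0.04 -0.11  0.001
38 -0.62 0.56 -0.11  -0.086
33 -1.17 1.12 -0.11  -0.173
28 -1.68 1.74 -0.11  -0.260
23 -2.13 2.39 -0.11  -0.348
18 -2.52 3.09 -0.11  -0.435
13 -2.84 3.81 -0.11  -0.522
8 -3.11 4.56 -0.11  -0.609
5 -3.23 5.02 -0.11  -0.662
2 -3.33 5.49 -0.11  -0.714
0 -3.39 5.80 -0.11  -0.749
-2 -3.43 6.11 -0.11  -0.784
-4 -3.46 6.43 -0.11  -0.819
```

Request:
carry_out:
  commands: [1,-0.6,0.55,-0.1,0,0,-0.09,1,-1.2,1.1,-0.1,0,0,-0.17,1,-1.7,1.75,-0.1,0,0,-0.26,1,-2.1,2.4,-0.1,0,0,-0.35,1,-2.5,3.1,-0.1,0,0,-0.43,1,-2.85,3.8,-0.1,0,0,-0.52,1,-3.1,4.55,-0.1,0,0,-0.61,1,-3.2,5,-0.1,0,0,-0.66,1,-3.3,5.3,-0.1,0,0,-0.7,1,-3.35,5.6,-0.1,0,0,-0.73,1,-3.4,5.8,-0.1,0,0,-0.75,1,-3.4,5.8,-0.1,0,0,-0.75]

```text
time_s: 9.05
ee_pos: [0.468, -0.0793, 0.0888]
eef_rot: [-3.135, -0.006, -0.002]
force: [0.1, -0.4, -0.3]
grip_width: 0.0003
```

Run:
```python
from h import *
rel([(L,.014,.088) for L in (0,-4,-6,-8,-9,-10,-11,-11.8)])
p,_=viewer.camera("side"); q,_=viewer.camera("top")
cv2.imwrite("pics/c4.png",np.hstack([cv2.resize(p[190:290,170:270],None,fx=4,fy=4.,interpolation=2),cv2.resize(q[180:280,230:330],None,fx=4,fy=4.,interpolation=2)]))
```

```text
t 9.05 p [ 0.468  -0.0793  0.0888] yaw -0.1 F [ 0.1 -0.4 -0.3] w 0.0003
0 0.02 -0.02 -0.08  0.002
-4 -0.06 0.62 -0.08  -0.068
-6 -0.08 0.93 -0.08  -0.103
-8 -0.09 1.25 -0.08  -0.138
-9 -0.09 1.41 -0.08  -0.155
-10 -0.09 1.57 -0.08  -0.173
-11 -0.08 1.73 -0.08  -0.190
-11.8 -0.08 1.85 -0.08  -0.204
```

View pics/c4.png

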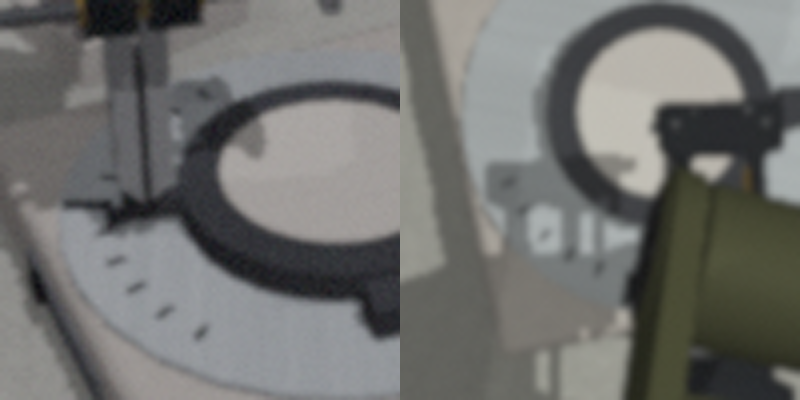

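The finger hides the tab from the side camera, so I'll push to just short of the mark, back off and measure.

Request:
carry_out:
  commands: [1,0,0.3,-0.1,0,0,-0.03,1,-0.05,0.6,-0.1,0,0,-0.07,1,-0.1,0.95,-0.1,0,0,-0.1,1,-0.1,1.25,-0.1,0,0,-0.14,1,-0.1,1.25,-0.1,0,0,-0.14,1,-0.1,1.25,-0.1,0,0,-0.14]

```text
time_s: 9.65
ee_pos: [0.4669, -0.067, 0.0875]
eef_rot: [-3.134, -0.005, -0.138]
force: [0.7, -0.4, -0.6]
grip_width: 0.0001
```

Request:
carry_out:
  commands: [1,0,-1.5,0,0,0,0,1,0,-3,0,0,0,0,1,0,-3,3,0,0,0,1,0,-6,6,0,0,0,1,0,-10,6,0,0,0,1,0,-13,6,0,0,0,1,0,-13,6,0,0,0,1,0,-13,6,0,0,0]

```text
time_s: 10.32
ee_pos: [0.4665, -0.1981, 0.1472]
eef_rot: [-3.134, -0.005, -0.139]
force: [0.1, 0.0, -0.2]
grip_width: 0.0006
```

Run:
```python
from h import *
rel([(0,.04,.088)])
degs=np.arange(-40,40,.1); S=[]
for c in("top","side"):
    p,_=viewer.camera(c); cv2.imwrite(f"pics/{c}5.png",p)
    S.append(cv2.resize(polar(c,p,.059,C,np.arange(.125,.085,-.0004),degs),None,fx=1,fy=1.4))
    S.append(cv2.resize(polar(c,p,.054,C,np.arange(.125,.085,-.0004),degs),None,fx=1,fy=1.4))
for im in S:
    for k in range(-40,40,10): cv2.line(im,((k+40)*10,0),((k+40)*10,8),(0,0,255),1)
cv2.imwrite("pics/p5.png",np.vstack(S))
```

```text
t 10.32 p [ 0.4665 -0.1981  0.1472] yaw -8.0 F [ 0.1  0.  -0.2] w 0.0006
0 0.17 9.26 -5.92  0.139
```

View pics/p5.png

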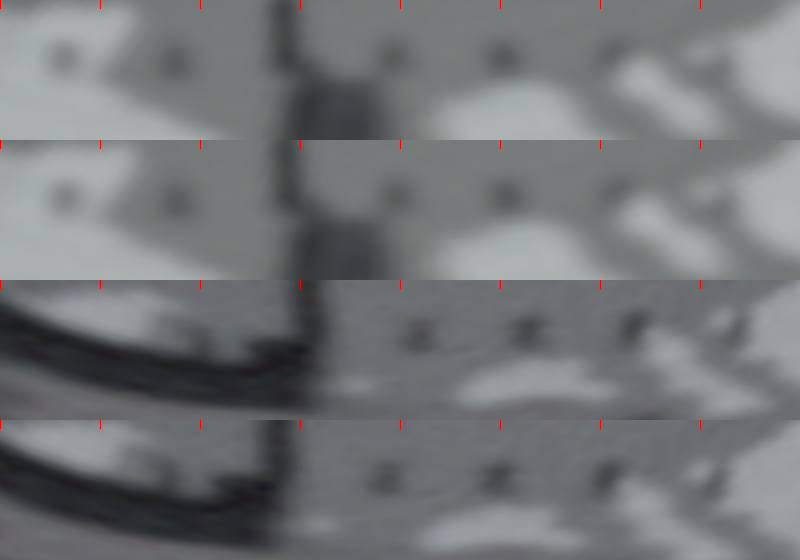

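```bash
cat >> h.py <<'E'
CC={"top":np.array([.5581,-.0665]),"side":np.array([.5583,-.0643])}
def fitL(c,p,rng):
    k=8; g=cv2.resize(cv2.GaussianBlur(p,(3,3),0).astype(np.float32).sum(2),None,fx=k,fy=k,interpolation=cv2.INTER_LINEAR)
    best=[]
    for L in rng:
        a=np.radians(L);u=np.array([-np.cos(a),-np.sin(a)]);t=np.array([np.sin(a),-np.cos(a)])
        def hull(r0,r1,w,z0,z1):
            X=[[*(CC[c]+r*u+s*w*t),z] for r in(r0,r1) for s in(-1,1) for z in(z0,z1)]
            return cv2.convexHull(((proj(c,X)+.5)*k-.5).astype(np.float32)).astype(np.int32)
        m=np.zeros(g.shape,np.uint8)
        cv2.fillConvexPoly(m,hull(.08,.1,.006,.071,.116),1)
        cv2.fillConvexPoly(m,hull(.1,.108,.0015,.0575,.0605),1)
        cv2.fillConvexPoly(m,hull(.074,.1,.005,.061,.071),1)
        ring=cv2.dilate(m,np.ones((33,33)))-cv2.dilate(m,np.ones((9,9)))
        # ring pixels beyond the iris ring only
        best.append(g[ring>0].mean()-g[cv2.erode(m,np.ones((5,5)))>0].mean())
    b=np.array(best);i=b.argmax();j=slice(max(i-6,0),i+7);f=np.polyfit(rng[j],b[j],2)
    return round(rng[i],2),round(-f[1]/2/f[0],2),round(b[i])
E
python3 - <<'E'
from h import *
for c in("top","side"):
    for n,r in(("0",np.arange(0,20,.5)),("5",np.arange(-20,0,.5))):
        print(c,n,fitL(c,cv2.imread(f"pics/{c}{n}.png"),r))
a=cv2.imread("pics/top5.png")[200:270,255:330];b=cv2.imread("pics/side5.png")[200:270,175:250]
cv2.imwrite("pics/z5.png",np.hstack([cv2.resize(x,(400,373),interpolation=2) for x in(a,b)]))
E
```

```text
top 0 (np.float64(10.5), np.float64(10.29), 144)
top 5 (np.float64(-10.0), np.float64(-9.74), 89)
side 0 (np.float64(12.0), np.float64(12.02), 149)
side 5 (np.float64(-8.5), np.float64(-8.54), 88)
```

View pics/z5.png

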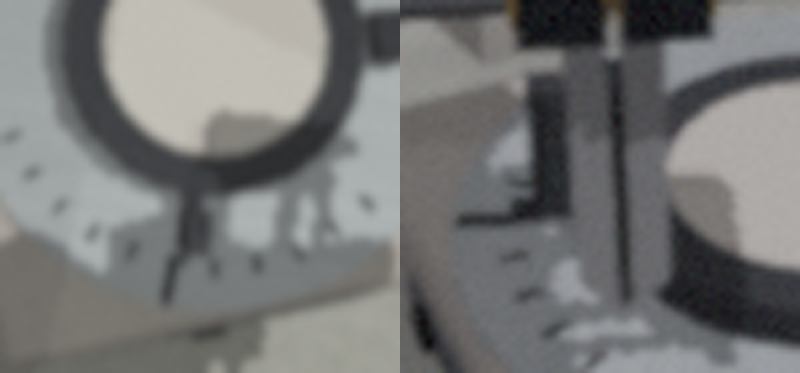

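Request:
carry_out:
  commands: [1,0,-3,3,0,0,0,1,-2,-7,5,0,0,0,1,-4,-11,8,0,0,0,1,-6,-15,8,0,0,0,1,-8,-19,8,0,0,0,1,-10,-22,8,0,0,0,1,-10,-22,8,0,0,0]

```text
time_s: 11.0
ee_pos: [0.3649, -0.4188, 0.2272]
eef_rot: [-3.134, -0.004, -0.138]
force: [0.4, -0.2, -0.5]
grip_width: 0.0002
```

Run:
```python
from h import *
rel([(-10,.04,.15)])
S=[]
for c,(x,y) in(("top",(270,215)),("side",(180,205))):
    ps=[viewer.camera(c)[0].astype(np.float32) for _ in range(6)]; p=np.mean(ps,0).astype(np.uint8); cv2.imwrite(f"pics/{c}6.png",p)
    print(c,fitL(c,p,np.arange(-20,0,.5)))
    S.append(cv2.resize(p[y:y+50,x:x+50],(400,400),interpolation=2))
cv2.imwrite("pics/z6.png",np.hstack(S))
```

```text
t 11.0 p [ 0.3649 -0.4188  0.2272] yaw -7.9 F [ 0.4 -0.2 -0.5] w 0.0002
-10 9.77 32.95 -7.72  -0.037
top (np.float64(-10.0), np.float64(-10.26), 124)
side (np.float64(-20.0), np.float64(-32.26), 72)
```

View pics/z6.png

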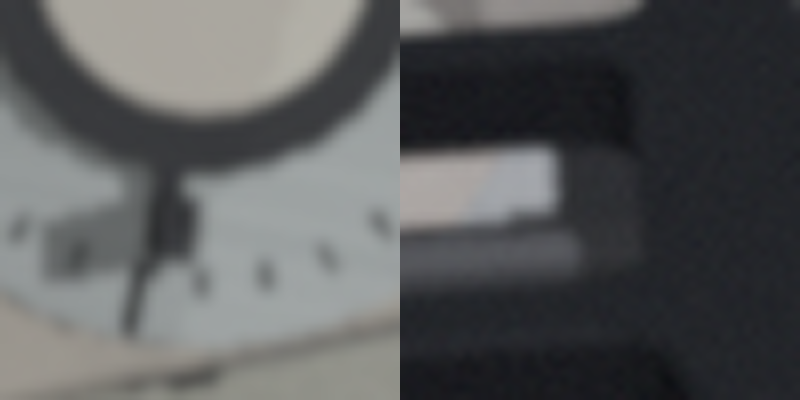

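Run:
```python
from h import *
p=cv2.imread("pics/top6.png"); degs=np.arange(-19,1,.1)
for r in np.arange(.120,.0999,-.002):
    pr=polar("top",p,.054,CC["top"],np.array([r-.0007,r,r+.0007]),degs).astype(float).sum(2).mean(0)
    base=np.percentile(pr,80); d=np.clip(base-pr-15,0,None); i=d.argmax()
    h=np.where(d>d.max()/2)[0]
    j=np.r_[h[h<=i],h[h>i]]; print("%.3f min@%.1f half %.1f..%.1f depth %d"%(r,degs[i],degs[h[0]],degs[h[-1]],d.max()), d[::10].astype(int))
```

```text
0.120 min@-12.0 half -13.4..-10.3 depth 202 [  9   9   9   8  17  64 142 202 163  85  27   9   6   4   0   0   0   0
   0   0]
0.118 min@-11.9 half -13.4..-10.2 depth 193 [  7   4   3   3  12  56 135 192 159  84  23   2   2   0   0   0   0   0
   0   0]
0.116 min@-11.8 half -13.3..-10.2 depth 181 [  6   0   0   0   2  39 122 179 152  77  15   0   0   0   0   0   0   0
   0   0]
0.114 min@-11.8 half -13.2..-10.2 depth 178 [ 20   3   0   0   0  31 114 175 153  71  13   0   0   0   0   0   0   2
  10   0]
0.112 min@-11.7 half -13.2..-10.2 depth 180 [ 45  22  11   0   2  34 111 176 157  74  20   0   0   0   0   0   0  26
  42  22]
0.110 min@-11.7 half -13.2..-10.1 depth 186 [ 75  56  41  22  13  46 114 180 168  88  39   0   0   0   0   0   0  41
  61  36]
0.108 min@-11.6 half -19.0..-9.5 depth 195 [100  87  72  54  41  67 127 185 184 123  72  18   0   0   0   0   0  37
  58  31]
0.106 min@-11.4 half -19.0..-9.0 depth 190 [ 95  90  82  72  63  82 129 175 187 153 101  41   0   0   0   0   0  13
  24   0]
0.104 min@-10.9 half -13.7..-8.3 depth 165 [ 72  73  70  67  64  77 108 143 164 159 121  67  19   0   0   0   0   0
   0   0]
0.102 min@-10.0 half -12.7..-7.7 depth 137 [ 33  33  32  32  34  41  61  93 120 137 122  84  47  26  20   8   0   0
   0   0]
0.100 min@-9.3 half -11.7..-6.5 depth 121 [  0   0   0   0   0   0  15  51  86 116 118  93  71  56  49  29   0   0
   0   0]
```

Run:
```python
from h import *
rel([(-9.7,.04,.147),(-9.7,.04,.088),(-9.7,.022,.088),(-9.7,.014,.088)])
```

```text
t 11.6 p [ 0.3671 -0.4161  0.2273] yaw -7.8 F [-0.5 -0.7 -0.5] w 0.0006
-9.7 9.57 32.63 -8.03  -0.033
-9.7 9.57 32.63 -13.93  -0.033
-9.7 9.87 34.40 -13.93  -0.033
-9.7 10.00 35.19 -13.93  -0.033
```

Request:
carry_out:
  commands: [1,1.5,4,-2,0,0,-0.03,1,3,8,-4,0,0,-0.03,1,4.5,12,-6,0,0,-0.03,1,5.5,16,-8,0,0,-0.03,1,6.5,20,-8,0,0,-0.03,1,7.5,24,-8,0,0,-0.03,1,8.5,27,-8,0,0,-0.03,1,9,29,-8,0,0,-0.03,1,9.3,30,-8,0,0,-0.03,1,9.3,30,-8,0,0,-0.03,1,9.3,30,-11,0,0,-0.03,1,9.3,30,-13.9,0,0,-0.03]

```text
time_s: 12.6
ee_pos: [0.4608, -0.1173, 0.0886]
eef_rot: [-3.135, -0.008, -0.167]
force: [-0.3, -0.7, -0.5]
grip_width: 0.0
```

Run:
```python
from h import *
rel([(-9.7,.04,.088),(-9.7,.03,.088),(-9.7,.022,.088),(-9.7,.014,.088)])
```

```text
t 12.6 p [ 0.4608 -0.1173  0.0886] yaw -9.6 F [-0.3 -0.7 -0.5] w 0.0
-9.7 0.19 2.76 -0.06  -0.003
-9.7 0.36 3.74 -0.06  -0.003
-9.7 0.50 4.53 -0.06  -0.003
-9.7 0.63 5.32 -0.06  -0.003
```

Request:
carry_out:
  commands: [1,0.1,1.3,0,0,0,0,1,0.2,2.7,0,0,0,0,1,0.35,3.6,0,0,0,0,1,0.45,4.2,0,0,0,0,1,0.5,4.5,0,0,0,0,1,0.53,4.7,0,0,0,0,1,0.57,4.9,0,0,0,0,1,0.6,5.1,0,0,0,0,1,0.61,5.2,0,0,0,0,1,0.63,5.3,0,0,0,0,1,0.63,5.3,0,0,0,0]

```text
time_s: 13.52
ee_pos: [0.4671, -0.0644, 0.0886]
eef_rot: [-3.135, -0.008, -0.167]
force: [-0.3, -1.7, 1.6]
grip_width: 0.0002
```

Request:
carry_out:
  commands: [1,-0.1,-1.5,0,0,0,0,1,-0.3,-3.5,0,0,0,0,1,-0.3,-6,3,0,0,0,1,-0.5,-10,6,0,0,0,1,-1,-14,8,0,0,0,1,-2,-18,10,0,0,0,1,-4,-22,12,0,0,0,1,-6,-26,14,0,0,0,1,-8,-30,14,0,0,0,1,-9,-33,14,0,0,0,1,-10,-35,14,0,0,0,1,-10,-35,14,0,0,0]

```text
time_s: 14.52
ee_pos: [0.3641, -0.4192, 0.2286]
eef_rot: [-3.136, -0.008, -0.171]
force: [-0.4, -0.2, -0.2]
grip_width: 0.0004
```

```bash
cat > m.py <<'E'
from h import *
p=np.mean([viewer.camera("top")[0].astype(np.float32) for _ in range(6)],0).astype(np.uint8); cv2.imwrite("pics/top7.png",p)
print(fitL("top",p,np.arange(-20,0,.5))); degs=np.arange(-19,1,.1)
for r in np.arange(.118,.0999,-.002):
    pr=polar("top",p,.054,CC["top"],np.array([r-.0007,r,r+.0007]),degs).astype(float).sum(2).mean(0)
    d=np.clip(np.percentile(pr,80)-pr-15,0,None); i=d.argmax()
    print("%.3f min@%.1f"%(r,degs[i]), d[::10].astype(int))
rel([(-11,.05,.088),(-11,.022,.088),(-11,.014,.088)])
E
python3 m.py
```

```text
(np.float64(-12.0), np.float64(-11.83), 125)
0.118 min@-11.9 [  6   6   6   8  15  58 138 195 162  85  25   5   5   2   0   0   0   0
   0   0]
0.116 min@-11.9 [  0   0   0   0   4  43 125 183 154  79  19   0   0   0   0   0   0   0
   0   0]
0.114 min@-11.8 [  8   0   0   0   4  42 125 181 154  71  13   0   0   0   0   0   0   1
  11   1]
0.112 min@-11.9 [ 35  14   0   0  11  59 140 191 159  70  13   0   0   0   0   0   0  28
  46  27]
0.110 min@-11.9 [ 75  45  23  12  33  93 167 211 170  76  19   0   0   0   0   0  11  53
  75  48]
0.108 min@-12.0 [105  76  51  42  61 121 188 226 181  86  24   0   0   0   0   0  12  53
  75  48]
0.106 min@-12.2 [112  95  77  75  88 132 189 221 184  96  26   0   0   0   0   0   1  27
  42  21]
0.104 min@-12.0 [ 95  91  84  83  94 119 165 195 174 104  31   0   0   0   0   0   0   0
   0   0]
0.102 min@-11.7 [ 90  90  88  87  98 118 158 190 186 136  77  50  44  49  45  18   0   0
   0   0]
0.100 min@-11.2 [ 74  74  75  75  89 115 154 191 199 172 135 116 113 108  88  41   0   0
   0   0]
t 14.82 p [ 0.3678 -0.4133  0.2287] yaw -9.5 F [0.3 0.4 0. ] w 0.0002
-11 9.25 31.59 -14.07  -0.027
-11 9.78 34.34 -14.07  -0.027
-11 9.94 35.12 -14.07  -0.027
```

Request:
carry_out:
  commands: [1,-5,-3,3,0,0,0,1,-9,-6,6,0,0,0,1,-13,-8,8,0,0,0,1,-16,-9,8,0,0,0,1,-16,-9,8,0,0,0,1,-16,-9,8,0,0,0]

```text
time_s: 15.32
ee_pos: [0.2046, -0.5048, 0.3108]
eef_rot: [-3.138, -0.009, -0.168]
force: [-0.1, -0.3, 0.2]
grip_width: 0.0001
```

Run:
```python
from h import *
from station import nets
q,_=viewer.camera("top"); p,_=viewer.camera("side"); print(fitL("side",p,np.arange(-20,0,.5)),fitL("top",q,np.arange(-20,0,.5)))
for t in("tube_rack","stain_jar","slide_box"): print(t,[r["extent"] for r in nets.silhouettes("top",t)][:1])
cv2.imwrite("pics/z7.png",np.hstack([cv2.resize(q[215:265,270:320],(400,400),interpolation=2),cv2.resize(p[190:290,170:270],(400,400),interpolation=2)]))
```

```text
(np.float64(-9.5), np.float64(-9.29), 162) (np.float64(-12.0), np.float64(-11.9), 122)
tube_rack [[176.2, 208.2, 222.4, 257.0]]
stain_jar [[370.6, 209.1, 403.2, 232.2]]
slide_box [[362.6, 146.0, 389.9, 183.1]]
```

View pics/z7.png

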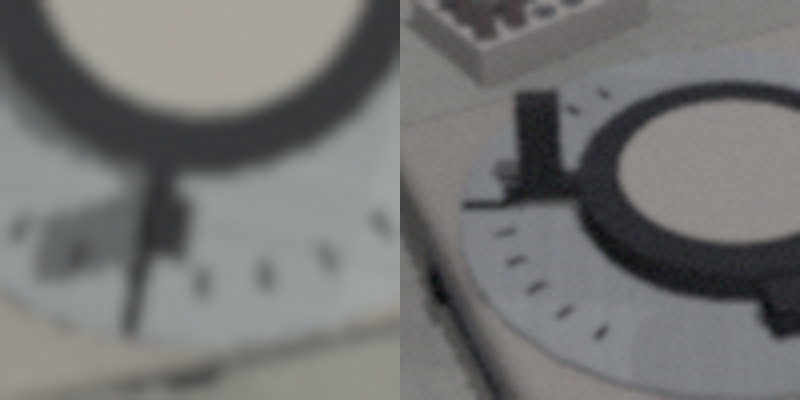

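The top view shows pointer and mark as one straight line ((150,200) to (128,330)). In the side view the pointer tip sits 7 px above the mark, which is what its 5 mm height should give.

```bash
python3 -c "
from station import ticket
print(ticket.hand_in())"
```

```text
the job is handed in; nothing more can be done
None
```

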